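Unlock the folding stay and lower the organizer's lid

TASK

The lid of the wooden kitchen organizer is propped open by its folding steel stay. First unlock the stay by lifting its knee, where the black knob is, past centre; then bring the lid down gently by its steel bar handle until it is fully shut, never letting it drop, and let go. Leave the screw bowl, pitcher, brush and coupling where they are.

Things in the scene. Friction and masses are not known exactly. Their poses are not given: they have to be found in the camera images.
- organizer: Fixed open wooden box, 230 x 300 x 80 mm high, walls and floor 10 mm; origin under its centre. Its -x points out of its front (roughly world +y), +x to the hinged back, y along the hinge, z up. The lid leans from the back rim up and forward over the inside. The stay is inside the -y end wall, nearest the robot; a 52 mm high divider stands 91 mm inward of its plate.
- lid_hinge (a point): Centre of the lid's hinge line, on the back rim, 82 mm above the counter; the hinge axis is the organizer's y.
- lid (a joint): Lid angle: 0 at the start (62 degrees above level, propped by the stay), grows as it closes, 1.082 fully shut. Wooden panel 235 x 300 x 10 mm, 0.4 to 0.6 kg, stiff hinges: unlocked, it stays where left while over 53 degrees above level (joint below 0.15); lower down it falls unless held. While the stay is locked it cannot close.
- lid_bar (a point): Centre of the lid's round steel bar handle: 10 mm thick, 110 mm long, along the organizer's y, 35 mm clear of the lid's free edge on two end legs in the lid's plane, 270 mm from the hinge line. 0.33 m above the counter at the start, 0.087 m when shut. Site x points from bar to hinge. Pinched across, the bar can turn between the pads as the lid swings.
- knee_knob (a point): Centre of the black round knob on the stay's knee: 12 mm thick, 32 mm long, along the organizer's y, its outer end 6 mm from the stay's plate. It starts 0.09 m above the counter, under the leaning lid, 87 mm from the lid's inner face: reach it with the tool tilted 30 to 45 degrees, fingers pointing down and to the back. It moves on a 61 mm circle about stay_foot.
- stay_foot (a point): Lower pivot of the stay, fixed, given level with the knob along y: centre of the knob's circle. To unlock, the knob swings up and to the organizer's front, 0.15 rad (9 mm) to dead centre, taking 3 to 6 N, which then eases; 0.35 to 0.55 rad in all leaves it well unlocked with the lid standing. Pinched hard, the knob turns stiffly between the pads. Beyond 0.9 rad the lid is drawn down and may fall.
- stay_knee (a joint): Bend of the stay's knee: 0 at the start, on its stop 14 degrees past centre (locked); 0.244 straight (dead centre); over 0.4 unlocked; about 3 with the lid shut and the stay folded in the box. Joint values grow as it unlocks and folds. A few newtons on the knob move it.
- bowl: White ceramic bowl of steel screws, 120 mm across, 48 mm high. Loose; leave it. Origin: centre of its underside.
- pitcher: Blue plastic blender pitcher with black lid, 132 mm across, 232 mm high, with a side handle. Loose; leave it. Origin: centre of its underside.
- coupling: Aluminium coupling piece with three jaws, 40 mm across, 35 mm high. Loose; leave it. Origin: centre of its underside.
- brush: Yellow plastic brush lying flat, about 190 mm long, near the organizer's front. Loose; leave it.

How it is judged (in metres and radians):
On the way:
1. the stay's knee is lifted past centre and unlocked while the lid still stands open (value of joint stay_knee above 0.35 rad and value of joint lid below 0.35 rad), for 0.2 s.
At the end, for the whole second after the job is handed in: The lid is fully shut (within 0.037 rad, about 10 mm at the bar) and at rest, the stay folded inside the box, and the bowl, pitcher, coupling and brush within 20 mm of where they stood (value of joint lid above 1.045 rad and velocity of joint lid below 0.05 rad/s and value of joint stay_knee above 2.5 rad and distance of each of bowl, pitcher, coupling, brush from where it was at the start of the episode below 0.02 m); the robot touches nothing.
It fails at once if the lid is let drop or slammed (closing faster than 1.2 rad/s) (velocity of joint lid above 1.2 rad/s).
It fails at once if the bowl, pitcher, coupling or brush is pushed away by more than 20 mm, or the pitcher tipped (distance of any of bowl, pitcher, coupling, brush from where it was at the start of the episode above 0.02 m or angle between pitcher's own z axis and vertical above 0.35 rad).
It also fails if it takes over 51 s, if anything falls off the work surface, if the arm or the gripper's body presses on something with over 40 N, if the wrist force passes 120 N, or if a joint passes its speed limit or range.

ROBOT

A 6-joint arm with a two-finger parallel gripper is mounted at the origin on the work surface. World frame = base frame: x ahead of the robot, y to its left, z up, the work surface at z = 0. Lengths are in mm, angles in rad, forces in N, time in s.
With the tool pointing down it reaches from about 275 to 875 mm from the base axis. Payload 12.5 kg.
Tool frame: the origin (TCP) lies midway between the tips of the shut fingers; the grasp point (between the pads) lies 19 mm behind it; z points along the fingers, y is the line along which they close (so a half turn about z gives the same grasp; the last joint's range is limited). The gripper opens to 85 mm and grips with 20 to 120 N. Pads are 22 mm wide; open, the fingers measure 114 mm over their backs; the gripper's body (76 mm by 85 mm) begins 54 mm behind the grasp point. The pads swing forward as they close: fully open they stand 13 mm farther back than shut.
Start: joints at [1.189, 0.351, 1.652, -0, 1.139, -0.085], TCP at [160.822, 525.947, 231.29] pointing down, gripper open.
Joint ranges: [-2.75, 2.75], [-0.79, 2.1], [0.01, 2.65], [-1.57, 4.71], [0.07, 3.14], [-2.87, 2.87]. Speed limits (rad/s): [2.22, 2.22, 2.79, 3.14, 3.14, 3.14].

INTERFACE

Orientations are given as a unit quaternion [x, y, z, w].
In Python, from rig import get_state, camera, close_job gives the robot as it stands.
- The arm moves only by the tool step_arm, never from a script. Its argument "targets" is a list of rows, each a list of 3 entries, a list of its own where there are three numbers: the shift along the tool's x, y, z in units of 1000 mm (1.0 is 1000 mm), then the turn about the tool's z in units of 0.5 rad (1.0 is 0.5 rad), then the closure, from 0 (fully open) to 1 (shut). In form: [[[x, y, z], spin, hand], ...]. A call has 1 to 12 rows; each row is the pose to reach, as a shift and turn from the pose commanded when the call began, along the tool's axes at that moment; what a row does not reach only later rows make up. A row lasts 1/12 s, in which the tool goes at most 41.7 mm and 7.16 degrees, less where a joint would pass 70% of its speed; a pose out of reach is approached as far as the arm can. A call with a number of a shift or a turn outside -1 to 1 is refused whole. A call with a gripper value outside its range is refused whole. The fingers move at their own pace and stop on an object; "force" is the grip in N (left out, the last holds). Time passes only in rows, so rows that repeat a pose let the fingers close. It gives the time, the measured TCP pose, the force, the opening and the grip force at its end, in the units of the state.
- get_state(): the state, without advancing time (a new reading comes with each control period).
- camera(name): name is "scene" or "top"; returns a dict with "pixels" (384x512x3 uint8, blue, green, red), "depth" (384x512 float32, mm along the optical axis (not along the pixel's ray), 0 where there is no reading), "intrinsics" (3x3 intrinsics, pixels), "eye" and "orientation" of the camera in the world. Camera axes: x right, y up, looking along -z (the intrinsics and any distortion apply to the point x, -y, -z); pixel columns grow to the right and rows downward; lengths in mm; the calibration is good to about 2 mm. A picture is of the moment at which its call begins.
- close_job(): hands the job in; it is judged then, once.
The state is a dict: "time": time; "joints": joint angles; "qd": joint speeds; "joint_efforts": joint torques, N m; "tool_pos": TCP position; "tcp_rot": TCP orientation; "contact_force": force on the tool from outside, world axes, zero at the start; "torque": the same for the moment, N m; "gripper_width": opening from 0.0 (shut) to 1.0 (fully open); "finger_force": force on a finger pad.
Only numpy, scipy, OpenCV 4.12 (cv2) and the standard library are available. Lean on these libraries where they do the work, as an engineer would, in place of code of your own. Each camera call takes 0.05 s, during which the arm holds its last target. There are 200 camera calls.

## Working session

There is one attempt and no reset: what is moved stays moved. The work goes in short steps, Python scripts to look and compute and a tool call to move; the robot and the scene stay as the last step left them, time stands still between calls to the robot, and variables do not carry over. Pictures are saved under pics/ and viewed, at most 10 in all, crops included, and the job is handed in when it is done.

Besides the shell and the picture viewer there is one more tool, called after ">>>" as a command line: name --argument value ..., lists and objects as JSON in quotes. step_arm: Moves the arm, as the interface text tells. Shifts and turns lie within -1 to 1; 1 stands for 1000 mm of shift or 0.5 rad of turn. Its arguments: {"type":"object","properties":{"targets":{"type":"array","items":{"type":"array"}},"force":{"type":"number"}},"required":["targets"]}

```bash
mkdir -p pics; ls; python3 - <<'E'
from rig import get_state,camera
import cv2,numpy as np,pickle
print(get_state())
for n in("scene","top"):
    c=camera(n);pickle.dump(c,open(n+".pkl","wb"));cv2.imwrite(f"pics/{n}0.png",cv2.resize(np.array(c["pixels"]),(800,600)))
    print(n,c["intrinsics"],c["eye"],c["orientation"])
E
```

```text
pics
{'time': 0.0, 'joints': array([ 1.18938792e+00,  3.51245957e-01,  1.65243000e+00, -1.06066507e-05,
        1.13907302e+00, -8.45966183e-02]), 'qd': array([ 0.00070522, -0.00055519, -0.00019448, -0.00084637, -0.0011681 ,
        0.00213661]), 'joint_efforts': array([-3.90830110e-04, -5.06114674e+01, -2.91404003e+01, -1.77495940e-04,
        4.65083038e-03, -2.82052781e-05]), 'tool_pos': array([160.71417638, 525.65334714, 230.75084216]), 'tcp_rot': array([ 1.47859515e-01,  9.89008205e-01, -5.63652632e-04, -1.28812759e-04]), 'contact_force': array([ 0.48698671, -0.10001831,  0.8829312 ]), 'torque': array([-0.05364067,  0.00534036, -0.04147061]), 'finger_force': 0.0, 'gripper_width': 1.0024709191017345}
scene [[414.92388326   0.         251.56734781]
 [  0.         414.92388326 190.93701128]
 [  0.           0.           1.        ]] [1388.33523558  152.0836441   804.77461629] [0.29613591 0.33640432 0.67567125 0.58532386]
top [[384.57274832   0.         253.3546222 ]
 [  0.         384.57274832 195.51311451]
 [  0.           0.           1.        ]] [ 399.00388044   14.11835488 1300.99221741] [-0.06603615  0.05792039  0.71365953 -0.69496369]
```

View pics/scene0.png

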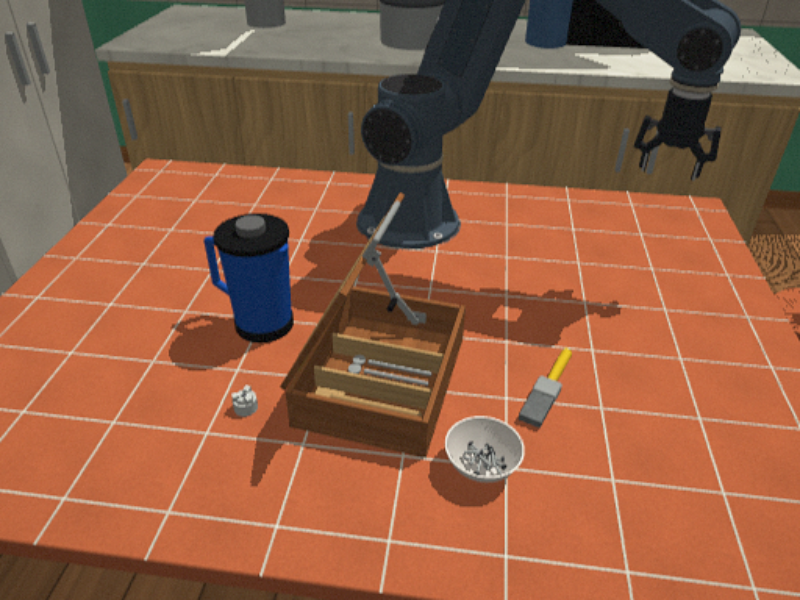

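View pics/top0.png

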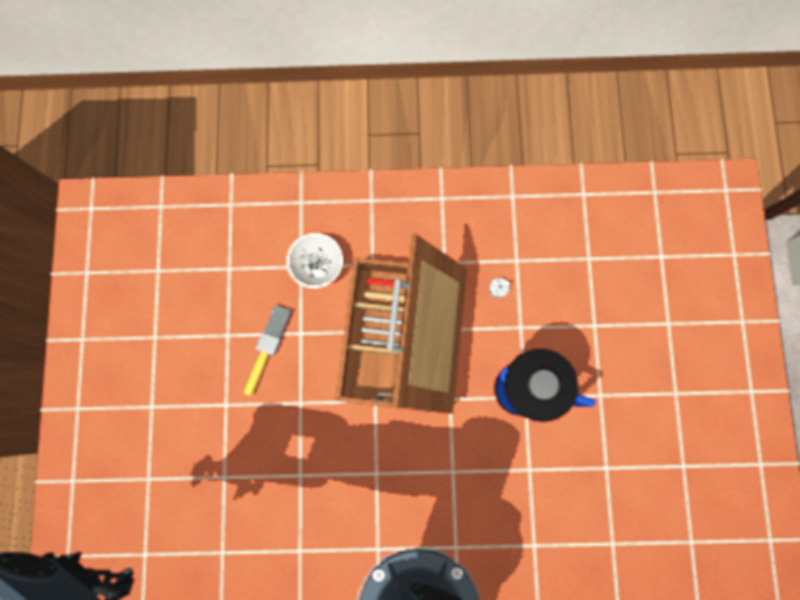

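```bash
cat > h.py <<'E'
import pickle,numpy as np,cv2
from scipy.spatial.transform import Rotation as R
def cloud(c):
    K=c["intrinsics"];d=np.array(c["depth"]);v,u=np.mgrid[:384,:512]
    p=np.stack([(u-K[0,2])/K[0,0]*d,-(v-K[1,2])/K[1,1]*d,-d],-1)
    return R.from_quat(c["orientation"]).apply(p.reshape(-1,3)).reshape(384,512,3)+c["eye"]
E
python3 - <<'E'
from h import *
s=pickle.load(open("scene.pkl","rb"));t=pickle.load(open("top.pkl","rb"))
P=cloud(s);T=cloud(t);k=.64
def q(C,u,v,n):
    print(n,C[int(v*k),int(u*k)].round())
for n,u,v in [("knob",393,304),("foot",417,318),("lidpivot",373,256),("box near front",463,306),("box far front",426,449),("far back",291,390),("edge",402,196),("floor",350,335)]: q(P,u,v,n)
for n,u,v in [("bar mid",396,315),("bar e1",397,285),("bar e2",391,345),("lid far edge",415,238),("lid near edge",399,405),("lid far back",466,262),("lid near back",452,410),("bf far",358,262),("bf near",341,398),("bowl",315,260),("brush",283,306),("brush2",250,392)]: q(T,u,v,n)
# wrist profile
m=(P[...,1]>430)&(P[...,1]<640)&(P[...,0]<350)&(P[...,2]>150)
A=P[m]
for z in range(190,600,20):
    a=A[abs(A[:,2]-z)<10]
    if len(a): print(z,a[:,0].min().round(),a[:,0].max().round(),a[:,1].min().round(),a[:,1].max().round(),len(a))
a=np.array(s["pixels"])[150:300,170:310];b=np.array(t["pixels"])[140:270,205:310]
cv2.imwrite("pics/c.png",np.hstack([cv2.resize(a,(420,450),interpolation=2),cv2.resize(b,(363,450),interpolation=2)]))
E
```

```text
knob [465.  25.  98.]
foot [442.  66.  53.]
lidpivot [437. -16. 180.]
box near front [429. 151.  81.]
box far front [725. 113.  22.]
far back [ 688. -104.   82.]
edge [422.  34. 293.]
floor [463. -56.  13.]
bar mid [558.  24. 326.]
bar e1 [607.  21. 328.]
bar e2 [508.  33. 331.]
lid far edge [696. -11. 296.]
lid near edge [411.  23. 288.]
lid far back [ 726. -131.    1.]
lid near back [402. -79.  99.]
bf far [712. 102.  84.]
bf near [432. 141.  85.]
bowl [734. 203.  23.]
brush [639. 275.  -0.]
brush2 [452. 339.  22.]
190 -951.0 -621.0 430.0 640.0 922
210 -947.0 -907.0 430.0 640.0 169
230 -940.0 -907.0 433.0 623.0 144
250 -942.0 189.0 432.0 597.0 161
270 -941.0 188.0 434.0 576.0 186
290 -940.0 197.0 433.0 591.0 221
310 -938.0 197.0 430.0 590.0 322
330 -937.0 196.0 431.0 588.0 309
350 132.0 196.0 456.0 591.0 234
370 153.0 203.0 486.0 560.0 189
390 157.0 203.0 486.0 557.0 199
410 140.0 202.0 485.0 561.0 196
430 151.0 206.0 482.0 561.0 229
450 159.0 229.0 474.0 563.0 144
470 192.0 236.0 440.0 541.0 266
490 126.0 241.0 430.0 590.0 417
510 132.0 240.0 430.0 585.0 469
530 110.0 234.0 430.0 583.0 556
550 103.0 226.0 430.0 563.0 424
570 188.0 214.0 430.0 478.0 56
```

View pics/c.png

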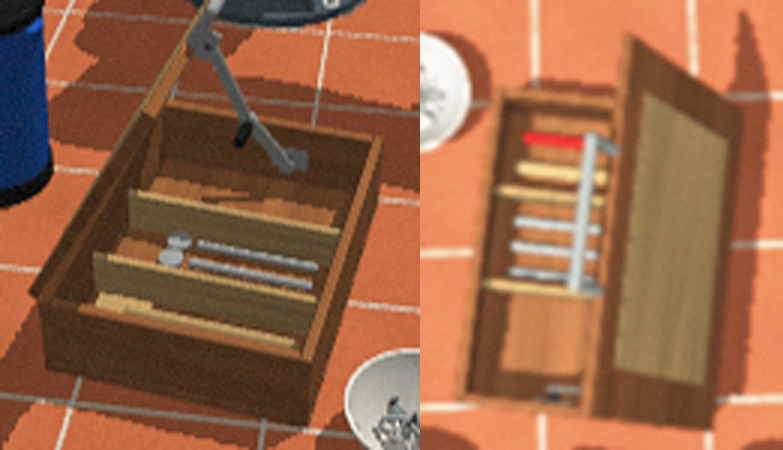

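```bash
python3 - <<'E'
from h import *
s=pickle.load(open("scene.pkl","rb"));t=pickle.load(open("top.pkl","rb"))
P=cloud(s);T=cloud(t)
reg=(T[...,0]>380)&(T[...,0]<760)&(T[...,1]>-150)&(T[...,1]<160)
L=T[reg&(T[...,2]>110)&(T[...,2]<280)&(T[...,1]<20)]
c=np.median(L,0);
for _ in range(4):
    n=np.linalg.svd(L-L.mean(0),full_matrices=0)[2][2]; r=(L-L.mean(0))@n; L=L[abs(r)<max(3,1.5*r.std())]
n*=np.sign(n[2]); c=L.mean(0); print("lid plane n",n.round(3),"elev",np.degrees(np.arccos(n[2])).round(1),len(L),r.std())
h=np.cross([0,0,1],n);h/=np.linalg.norm(h); h*=np.sign(h[0]); f=np.cross([0,0,1],h); print("hinge dir",h.round(3),"front",f.round(3))
# inner face: 10mm along -n
c2=c-10*n
# hinge line at z=82 on inner plane
up=np.cross(h,n); up*=np.sign(up[2])
p0=c2+up*((82-c2[2])/up[2])
e=L@h; rim=T[reg&(abs(T[...,2]-81)<5)]
print("s range lid",np.percentile(e,[1,99]),"rim s",np.percentile(rim@h,[1,99]),"rim f max",np.percentile((rim-p0)@f,[90,99]))
B=T[reg&(T[...,2]>312)]; print("bar",np.median(B,0),"s",np.percentile(B@h,[2,50,98]),"f",np.percentile((B-p0)@f,[5,50,95]),"z",np.percentile(B[:,2],[50,95]))
s0=np.mean(np.percentile(e,[1,99])); H=p0+h*(s0-p0@h); print("hinge",H)
np.savez("org.npz",H=H,h=h,f=f)
im=np.array(s["pixels"]).astype(int)
m=np.zeros((384,512),bool); m[185:205,240:265]=1
m&=(im.max(2)<45)
D=P[m]-H
print("knob px",np.argwhere(m).mean(0),m.sum()); 
o=np.c_[D@h,D@f,P[m][:,2]]; print(np.median(o,0),o.min(0),o.max(0))
print(o.round()[:40].tolist())
for nme,u,v in [("foot",293,160),("pivot",205,42)]:
    uu,vv=170+u/3,150+v/3; w=P[int(vv)-1:int(vv)+2,int(uu)-1:int(uu)+2].reshape(-1,3); o=np.c_[(w-H)@h,(w-H)@f,w[:,2]]; print(nme,o.round().tolist())
E
```

```text
lid plane n [-0.122 -0.873  0.472] elev 61.8 3003 1.0191299933670477
hinge dir [ 0.99  -0.139  0.   ] front [ 0.139  0.99  -0.   ]
s range lid [403.77208045 696.16502235] rim s [401.02171882 700.09009162] rim f max [229.11732333 231.0340731 ]
bar [ 399.00388044   14.11835488 1300.99221741] s [393.18015828 393.18015828 601.24207773] f [ 88.7442538  88.7442538 125.8943847] z [1300.99221741 1300.99221741]
hinge [541.95390875 -95.53305734  82.        ]
knob px [194.64516129 250.48387097] 31
[-93.77382754 106.9025802   94.12133277] [-138.65175987   92.76560369   42.65962432] [-83.72640839 111.10976943 100.96939669]
[[-106.0, 105.0, 98.0], [-104.0, 109.0, 101.0], [-111.0, 109.0, 96.0], [-100.0, 104.0, 99.0], [-104.0, 106.0, 97.0], [-105.0, 108.0, 96.0], [-111.0, 109.0, 92.0], [-96.0, 105.0, 99.0], [-99.0, 107.0, 97.0], [-104.0, 109.0, 94.0], [-107.0, 111.0, 92.0], [-92.0, 103.0, 98.0], [-95.0, 105.0, 96.0], [-93.0, 109.0, 98.0], [-100.0, 110.0, 93.0], [-90.0, 104.0, 96.0], [-89.0, 107.0, 97.0], [-94.0, 108.0, 94.0], [-96.0, 111.0, 93.0], [-87.0, 102.0, 94.0], [-87.0, 104.0, 94.0], [-85.0, 108.0, 97.0], [-89.0, 110.0, 94.0], [-84.0, 103.0, 93.0], [-85.0, 105.0, 92.0], [-87.0, 108.0, 92.0], [-85.0, 111.0, 94.0], [-85.0, 102.0, 88.0], [-85.0, 105.0, 89.0], [-87.0, 108.0, 88.0], [-139.0, 93.0, 43.0]]
foot [[-131.0, 144.0, 49.0], [-136.0, 146.0, 45.0], [-134.0, 149.0, 48.0], [-121.0, 146.0, 53.0], [-128.0, 148.0, 48.0], [-136.0, 149.0, 42.0], [804.0, 363.0, 805.0], [-121.0, 150.0, 50.0], [-140.0, 148.0, 35.0]]
pivot [[-115.0, 62.0, 180.0], [-115.0, 64.0, 180.0], [-118.0, 67.0, 179.0], [-117.0, 61.0, 175.0], [-112.0, 65.0, 179.0], [-112.0, 68.0, 179.0], [-117.0, 61.0, 172.0], [-114.0, 65.0, 174.0], [-114.0, 68.0, 175.0]]
```

>>> step_arm --targets '[[[0, -0.36, 0], 0, 0], [[0, -0.36, 0], 0, 0], [[0, -0.36, 0], 0, 0], [[0, -0.36, 0], 0, 0], [[0, -0.36, 0], 0, 0], [[0, -0.36, 0], 0, 0], [[0, -0.36, 0], 0, 0], [[0, -0.36, 0], 0, 0], [[0, -0.36, 0], 0, 0], [[0, -0.36, 0], 0, 0], [[0, -0.36, 0], 0, 0], [[0, -0.36, 0], 0, 0]]'

```text
time: 1.1
tool_pos: [55.8, 182.3, 231.6]
tcp_rot: [0.148, 0.989, 0.001, 0.0]
contact_force: [-0.1, -0.6, 0.1]
gripper_width: 1.002
finger_force: 0.0
```

```bash
python3 -c "
from rig import get_state;s=get_state();print(s['joints'].round(3),s['tool_pos'])"
```

```text
[ 1.027 -0.434  2.395  0.     1.179 -0.247] [ 55.84667075 182.27915499 231.57905571]
```

>>> step_arm --targets '[[[0, 0.03, 0.04], 0, 0], [[0, 0.03, 0.08], 0, 0], [[0, 0.03, 0.12], 0, 0], [[0, 0.03, 0.15], 0, 0], [[0, 0.03, 0.15], 0, 0], [[0, 0.03, 0.15], 0, 0]]'

```text
time: 1.6
tool_pos: [63.6, 209.3, 80.4]
tcp_rot: [0.148, 0.989, -0.004, -0.002]
contact_force: [0.8, 0.7, 1.2]
gripper_width: 1.002
finger_force: 0.0
```

```bash
python3 -c "
from rig import get_state;s=get_state();print(s['joints'].round(3),s['tool_pos'],s['tcp_rot'])"
```

```text
[ 1.062  0.067  2.551  0.     0.532 -0.213] [ 63.57546423 209.31614449  80.43863021] [ 0.14766173  0.98902754 -0.00423902 -0.00160538]
```

>>> step_arm --targets '[[[0, -0.015, 0.03], 0, 0], [[0, -0.025, 0.05], 0, 0], [[0, -0.03, 0.055], 0, 0], [[0, -0.03, 0.055], 0, 0]]'

```text
time: 1.93
tool_pos: [57.0, 185.6, 27.7]
tcp_rot: [0.148, 0.989, -0.001, -0.0]
contact_force: [-0.2, 1.2, 0.2]
gripper_width: 1.001
finger_force: 0.0
```

```bash
python3 -c "
from rig import get_state;s=get_state();print(s['joints'].round(3),s['tool_pos'],s['tcp_rot'],s['contact_force'])"
```

```text
[ 1.032  0.27   2.644 -0.003  0.229 -0.239] [ 57.0099205  185.59454916  27.7380303 ] [ 1.48058754e-01  9.88978246e-01 -7.96028186e-04 -1.04318440e-05] [-0.1619196   1.19820012  0.17504049]
```

>>> step_arm --targets '[[[0, -0.015, 0], 0, 0], [[0, -0.015, 0], 0, 0], [[0, -0.015, 0], 0, 0]]'

```text
time: 2.18
tool_pos: [56.5, 183.7, 30.3]
tcp_rot: [0.148, 0.989, -0.003, -0.0]
contact_force: [0.2, 0.4, 0.0]
gripper_width: 1.0
finger_force: 0.0
```

```bash
python3 -c "
from rig import get_state;s=get_state();print(s['joints'].round(3),s['tool_pos'],s['tcp_rot'],s['contact_force'])"
```

```text
[ 1.032  0.256  2.645 -0.011  0.247 -0.232] [ 56.48580248 183.65144715  30.28334843] [ 1.47769689e-01  9.89015682e-01 -3.47846714e-03 -9.36464838e-06] [0.23339225 0.38544771 0.04573133]
```

>>> step_arm --targets '[[[0, -0.04, 0], 0, 0], [[0, -0.04, 0], 0, 0], [[0, -0.04, 0], 0, 0], [[0, -0.04, 0], 0, 0], [[0, -0.04, 0], 0, 0], [[0, -0.04, 0], 0, 0]]'

```text
time: 2.68
tool_pos: [53.5, 175.1, 36.9]
tcp_rot: [0.148, 0.989, -0.016, -0.002]
contact_force: [-0.1, -0.1, -1.5]
gripper_width: 1.002
finger_force: 0.0
```

```bash
python3 -c "
from rig import get_state;s=get_state();print(s['joints'].round(3),s['tool_pos'],s['tcp_rot'],s['contact_force'])"
```

```text
[ 1.029  0.221  2.646 -0.026  0.306 -0.219] [ 53.53290518 175.14561605  36.88677903] [ 0.14782682  0.98887518 -0.01634003 -0.00247104] [-0.14889548 -0.09318587 -1.50032388]
```

>>> step_arm --targets '[[[0, 0.03, -0.03], 0, 0], [[-0.21, 0.12, -0.36], 0, 0], [[-0.21, 0.12, -0.36], 0, 0], [[-0.21, 0.12, -0.36], 0, 0], [[-0.21, 0.12, -0.36], 0, 0], [[-0.21, 0.12, -0.36], 0, 0], [[-0.21, 0.12, -0.36], 0, 0], [[-0.21, 0.12, -0.36], 0, 0], [[-0.21, 0.12, -0.36], 0, 0], [[-0.21, 0.12, -0.36], 0, 0], [[-0.21, 0.12, -0.36], 0, 0], [[-0.21, 0.12, -0.36], 0, 0]]'

```text
time: 3.68
tool_pos: [296.0, 240.6, 396.1]
tcp_rot: [0.148, 0.989, -0.015, -0.0]
contact_force: [-1.0, 0.1, -0.1]
gripper_width: 1.0
finger_force: 0.0
```

```bash
python3 -c "
from rig import get_state;s=get_state();print(s['joints'].round(3),s['tool_pos'],s['tcp_rot'],s['contact_force'])"
```

```text
[ 0.575 -0.097  1.765 -0.021  1.494 -0.696] [295.97677223 240.57707081 396.05302279] [ 1.48494737e-01  9.88804575e-01 -1.46510514e-02 -4.14071387e-04] [-0.97561699  0.12338379 -0.1114078 ]
```

>>> step_arm --targets '[[[-0.12, -0.236, 0], 0.3, 0], [[-0.12, -0.236, 0], 0.5, 0], [[-0.12, -0.236, 0], 0.8, 0], [[-0.12, -0.236, 0], 1, 0], [[-0.12, -0.236, 0], 1, 0], [[-0.12, -0.236, 0], 1, 0], [[-0.054, -0.675, 0], 1, 0], [[-0.054, -0.675, 0], 1, 0], [[-0.054, -0.675, 0], 1, 0], [[-0.054, -0.675, 0], 1, 0], [[-0.054, -0.675, 0], 1, 0], [[-0.054, -0.675, 0], 1, 0]]'

```text
time: 4.68
tool_pos: [233.0, -230.8, 407.4]
tcp_rot: [0.388, 0.922, -0.016, 0.001]
contact_force: [1.4, 0.1, 0.1]
gripper_width: 1.001
finger_force: 0.0
```

```bash
cat > st.py <<'E'
from rig import get_state
from scipy.spatial.transform import Rotation as R
import numpy as np
def st():
    s=get_state();A=R.from_quat(s['tcp_rot']).as_matrix()
    print(round(s['time'],2),"J",s['joints'].round(2),"p",s['tool_pos'].round(1),"F",s['contact_force'].round(1),"w",round(s['gripper_width'],3));print(A.round(3))
    return s['tool_pos'],A
if __name__=="__main__": st()
E
python3 st.py
```

```text
4.68 J [-0.9  -0.24  1.85 -0.03  1.51 -1.67] p [ 233.  -230.8  407.4] F [1.4 0.1 0.1] w 1.001
[[-0.699  0.715 -0.01 ]
 [ 0.715  0.699 -0.031]
 [-0.015 -0.029 -0.999]]
```

>>> step_arm --targets '[[[-0.174, -0.636, 0.02], 0.3, 0], [[-0.174, -0.636, 0.02], 0.6, 0], [[-0.174, -0.636, 0.02], 0.9, 0], [[-0.174, -0.636, 0.02], 1, 0], [[-0.174, -0.636, 0.02], 1, 0], [[-0.174, -0.636, 0.02], 1, 0], [[-0.174, -0.636, 0.02], 1, 0], [[-0.174, -0.636, 0.02], 1, 0], [[-0.174, -0.636, 0.02], 1, 0], [[-0.174, -0.636, 0.02], 1, 0], [[-0.174, -0.636, 0.02], 1, 0], [[-0.174, -0.636, 0.02], 1, 0]]'

```text
time: 5.68
tool_pos: [-19.0, -662.5, 407.5]
tcp_rot: [0.604, 0.797, -0.015, 0.005]
contact_force: [0.5, -0.1, 0.5]
gripper_width: 1.0
finger_force: 0.0
```

```bash
python3 st.py
```

```text
5.68 J [-1.67  0.46  1.08 -0.01  1.58 -1.94] p [ -19.  -662.5  407.5] F [ 0.5 -0.1  0.5] w 1.0
[[-0.271  0.963 -0.009]
 [ 0.962  0.27  -0.03 ]
 [-0.026 -0.017 -1.   ]]
```

>>> step_arm --targets '[[[-0.46, -0.2, 0.015], 0, 0], [[-0.46, -0.2, 0.015], 0, 0], [[-0.46, -0.2, 0.015], 0, 0], [[-0.46, -0.2, 0.015], 0, 0], [[-0.46, -0.2, 0.015], 0, 0], [[-0.46, -0.2, 0.015], 0, 0], [[-0.46, -0.2, 0.015], 0, 0], [[-0.46, -0.2, 0.015], 0, 0], [[-0.46, -0.2, 0.015], 0, 0], [[-0.46, -0.2, 0.015], 0, 0]]'

```text
time: 6.52
tool_pos: [-55.3, -866.4, 359.2]
tcp_rot: [0.604, 0.797, -0.028, 0.014]
contact_force: [-0.3, 0.7, 1.0]
gripper_width: 0.997
finger_force: 0.0
```

```bash
python3 st.py
```

```text
6.52 J [-1.69  1.12  0.01 -0.    1.95 -1.96] p [ -55.3 -866.4  359.2] F [-0.3  0.7  1. ] w 0.997
[[-0.271  0.963 -0.012]
 [ 0.961  0.27  -0.06 ]
 [-0.055 -0.028 -0.998]]
```

>>> step_arm --targets '[[[-0.41, -0.18, -0.21], 0, 0]]'

```text
time: 6.6
tool_pos: [-58.1, -870.0, 363.1]
tcp_rot: [0.603, 0.797, -0.036, 0.019]
contact_force: [-0.2, -0.9, -0.8]
gripper_width: 1.001
finger_force: 0.0
```

>>> step_arm --targets '[[[-0.41, -0.18, -0.21], 0, 0]]'

```text
time: 6.68
tool_pos: [-61.1, -873.3, 373.4]
tcp_rot: [0.603, 0.796, -0.048, 0.027]
contact_force: [0.6, -0.9, 2.0]
gripper_width: 1.001
finger_force: 0.0
```

>>> step_arm --targets '[[[-0.41, -0.18, -0.2], 0, 0]]'

```text
time: 6.77
tool_pos: [-63.8, -876.5, 381.2]
tcp_rot: [0.602, 0.795, -0.059, 0.034]
contact_force: [-0.2, -0.0, 0.7]
gripper_width: 0.998
finger_force: 0.0
```

>>> step_arm --targets '[[[-0.41, -0.18, -0.19], 0, 0]]'

```text
time: 6.85
tool_pos: [-66.6, -880.0, 387.4]
tcp_rot: [0.602, 0.795, -0.068, 0.04]
contact_force: [-0.2, 0.2, 0.5]
gripper_width: 1.003
finger_force: 0.0
```

```bash
python3 st.py
```

```text
6.85 J [-1.7   1.09  0.01  0.    1.89 -1.97] p [ -66.6 -880.   387.4] F [-0.2  0.2  0.5] w 1.003
[[-0.272  0.962 -0.019]
 [ 0.951  0.266 -0.157]
 [-0.146 -0.061 -0.987]]
```

>>> step_arm --targets '[[[-0.44, -0.18, -0.14], 0, 0]]'

```text
time: 6.93
tool_pos: [-68.6, -885.3, 390.2]
tcp_rot: [0.601, 0.794, -0.078, 0.046]
contact_force: [0.2, 1.3, 0.6]
gripper_width: 1.002
finger_force: 0.0
```

>>> step_arm --targets '[[[-0.44, -0.18, -0.13], 0, 0]]'

```text
time: 7.02
tool_pos: [-70.2, -891.0, 391.4]
tcp_rot: [0.601, 0.793, -0.088, 0.053]
contact_force: [-0.0, -0.8, -0.5]
gripper_width: 1.003
finger_force: 0.0
```

>>> step_arm --targets '[[[-0.44, -0.18, -0.12], 0, 0]]'

```text
time: 7.1
tool_pos: [-71.9, -896.5, 393.2]
tcp_rot: [0.6, 0.792, -0.097, 0.059]
contact_force: [-0.2, 0.1, 0.2]
gripper_width: 1.001
finger_force: 0.0
```

>>> step_arm --targets '[[[-0.44, -0.18, -0.11], 0, 0]]'

```text
time: 7.18
tool_pos: [-73.6, -901.9, 395.6]
tcp_rot: [0.599, 0.791, -0.107, 0.065]
contact_force: [-0.2, 0.0, -0.1]
gripper_width: 0.999
finger_force: 0.0
```

>>> step_arm --targets '[[[-0.44, -0.18, -0.1], 0, 0]]'

```text
time: 7.27
tool_pos: [-75.3, -907.2, 398.4]
tcp_rot: [0.598, 0.79, -0.117, 0.071]
contact_force: [-0.2, -0.6, 0.3]
gripper_width: 1.0
finger_force: 0.0
```

>>> step_arm --targets '[[[-0.44, -0.18, -0.09], 0, 0]]'

```text
time: 7.35
tool_pos: [-76.9, -912.6, 401.6]
tcp_rot: [0.597, 0.788, -0.127, 0.077]
contact_force: [0.7, -0.4, -0.4]
gripper_width: 1.001
finger_force: 0.0
```

>>> step_arm --targets '[[[-0.44, -0.18, -0.08], 0, 0]]'

```text
time: 7.43
tool_pos: [-78.6, -917.8, 405.1]
tcp_rot: [0.596, 0.787, -0.137, 0.084]
contact_force: [-0.1, -0.1, -0.3]
gripper_width: 1.002
finger_force: 0.0
```

>>> step_arm --targets '[[[-0.44, -0.18, -0.07], 0, 0]]'

```text
time: 7.52
tool_pos: [-80.1, -923.1, 408.7]
tcp_rot: [0.594, 0.785, -0.147, 0.09]
contact_force: [-0.2, 0.4, -0.4]
gripper_width: 1.001
finger_force: 0.0
```

```bash
python3 st.py
```

```text
7.52 J [-1.71  1.07  0.01  0.01  1.71 -1.98] p [ -80.1 -923.1  408.7] F [-0.2  0.4 -0.4] w 1.001
[[-0.277  0.96  -0.033]
 [ 0.907  0.25  -0.338]
 [-0.317 -0.124 -0.94 ]]
```

>>> step_arm --targets '[[[-0.44, -0.18, -0.05], 0, 0]]'

```text
time: 7.6
tool_pos: [-81.7, -928.7, 411.8]
tcp_rot: [0.593, 0.784, -0.157, 0.097]
contact_force: [-0.1, 0.4, 0.7]
gripper_width: 0.998
finger_force: 0.0
```

>>> step_arm --targets '[[[-0.44, -0.18, -0.04], 0, 0]]'

```text
time: 7.68
tool_pos: [-83.2, -934.3, 414.7]
tcp_rot: [0.592, 0.782, -0.168, 0.103]
contact_force: [-0.3, 0.1, -0.2]
gripper_width: 1.003
finger_force: 0.0
```

>>> step_arm --targets '[[[-0.44, -0.18, -0.03], 0, 0]]'

```text
time: 7.77
tool_pos: [-84.7, -939.9, 417.7]
tcp_rot: [0.59, 0.78, -0.178, 0.109]
contact_force: [0.2, 0.0, -0.2]
gripper_width: 0.997
finger_force: 0.0
```

>>> step_arm --targets '[[[-0.44, -0.18, -0.02], 0, 0]]'

```text
time: 7.85
tool_pos: [-86.1, -945.4, 420.9]
tcp_rot: [0.589, 0.778, -0.188, 0.116]
contact_force: [-1.1, 0.2, -0.4]
gripper_width: 0.998
finger_force: 0.0
```

>>> step_arm --targets '[[[-0.44, -0.18, -0.01], 0, 0]]'

```text
time: 7.93
tool_pos: [-87.5, -950.9, 424.2]
tcp_rot: [0.587, 0.776, -0.198, 0.122]
contact_force: [0.6, -0.0, 0.3]
gripper_width: 1.006
finger_force: 0.0
```

>>> step_arm --targets '[[[-0.44, -0.18, 0], 0, 0]]'

```text
time: 8.02
tool_pos: [-88.9, -956.2, 427.8]
tcp_rot: [0.585, 0.773, -0.208, 0.128]
contact_force: [0.1, -0.2, -0.0]
gripper_width: 0.997
finger_force: 0.0
```

>>> step_arm --targets '[[[-0.44, -0.18, 0], 0, 0]]'

```text
time: 8.1
tool_pos: [-90.2, -961.2, 431.9]
tcp_rot: [0.583, 0.771, -0.218, 0.134]
contact_force: [-0.4, 0.1, -0.1]
gripper_width: 1.001
finger_force: 0.0
```

>>> step_arm --targets '[[[-0.44, -0.18, 0], 0, 0]]'

```text
time: 8.18
tool_pos: [-91.4, -965.7, 437.1]
tcp_rot: [0.581, 0.768, -0.228, 0.14]
contact_force: [-0.5, 0.0, 0.4]
gripper_width: 1.002
finger_force: 0.0
```

>>> step_arm --targets '[[[-0.44, -0.18, 0.01], 0, 0]]'

```text
time: 8.27
tool_pos: [-92.6, -970.1, 442.7]
tcp_rot: [0.579, 0.766, -0.238, 0.146]
contact_force: [-0.1, -0.9, -0.5]
gripper_width: 1.004
finger_force: 0.0
```

>>> step_arm --targets '[[[-0.44, -0.18, 0.01], 0, 0]]'

```text
time: 8.35
tool_pos: [-93.7, -974.1, 448.7]
tcp_rot: [0.577, 0.763, -0.248, 0.153]
contact_force: [-0.1, 0.8, -0.6]
gripper_width: 1.002
finger_force: 0.0
```

>>> step_arm --targets '[[[-0.44, -0.18, 0.02], 0, 0]]'

```text
time: 8.43
tool_pos: [-94.7, -978.0, 454.9]
tcp_rot: [0.575, 0.76, -0.257, 0.159]
contact_force: [-0.5, 0.1, 1.3]
gripper_width: 1.0
finger_force: 0.0
```

```bash
python3 st.py
```

```text
8.43 J [-1.72  1.06  0.01  0.03  1.46 -1.99] p [ -94.7 -978.   454.9] F [-0.5  0.1  1.3] w 1.0
[[-0.288  0.956 -0.055]
 [ 0.793  0.206 -0.574]
 [-0.537 -0.209 -0.817]]
```

```bash
cat > go.py <<'E'
import sys,numpy as np
from st import st
def go(*pts):
    p,A=st()
    for t in pts: print(t,"->",((np.array(t)-p)@A/1000).round(3),"dist",np.linalg.norm(np.array(t)-p).round())
if __name__=="__main__": go(*[eval(a) for a in sys.argv[1:]])
E
python3 go.py "(220,-450,455)" "(300,-250,455)"
```

```text
8.43 J [-1.72  1.06  0.01  0.03  1.46 -1.99] p [ -94.7 -978.   454.9] F [-0.5  0.1  1.3] w 1.0
[[-0.288  0.956 -0.055]
 [ 0.793  0.206 -0.574]
 [-0.537 -0.209 -0.817]]
(220, -450, 455) -> [ 0.328  0.41  -0.32 ] dist 615.0
(300, -250, 455) -> [ 0.463  0.527 -0.44 ] dist 828.0
```

>>> step_arm --targets '[[[0.33, 0.41, -0.32], 0, 0], [[0.33, 0.41, -0.32], 0, 0], [[0.33, 0.41, -0.32], 0, 0], [[0.33, 0.41, -0.32], 0, 0], [[0.33, 0.41, -0.32], 0, 0.2], [[0.33, 0.41, -0.32], 0, 0.5], [[0.33, 0.41, -0.32], 0, 0.5], [[0.33, 0.41, -0.32], -0.2, 0.5], [[0.33, 0.41, -0.32], -0.4, 0.5], [[0.33, 0.41, -0.32], -0.6, 0.5], [[0.33, 0.41, -0.32], -0.8, 0.5], [[0.33, 0.41, -0.32], -1, 0.5]]'

```text
time: 9.43
tool_pos: [120.3, -618.0, 456.7]
tcp_rot: [0.367, 0.88, -0.289, 0.09]
contact_force: [-0.0, -1.1, 0.2]
gripper_width: 0.496
finger_force: 0.0
```

```bash
python3 go.py "(300,-200,455)" "(330,0,455)" "(400,180,450)"
```

```text
9.43 J [-1.39  0.1   1.54 -0.2   0.92 -2.09] p [ 120.3 -618.   456.7] F [-0.  -1.1  0.2] w 0.496
[[-0.714  0.698 -0.054]
 [ 0.594  0.564 -0.574]
 [-0.37  -0.442 -0.817]]
(300, -200, 455) -> [ 0.121  0.362 -0.248] dist 455.0
(330, 0, 455) -> [ 0.218  0.495 -0.364] dist 653.0
(400, 180, 450) -> [ 0.277  0.648 -0.467] dist 846.0
```

>>> step_arm --targets '[[[0.121, 0.362, -0.248], 0, 0.5], [[0.121, 0.362, -0.248], 0, 0.5], [[0.121, 0.362, -0.248], -0.2, 0.5], [[0.121, 0.362, -0.248], -0.3, 0.5], [[0.121, 0.362, -0.248], -0.4, 0.5], [[0.121, 0.362, -0.248], -0.6, 0.5], [[0.121, 0.362, -0.248], -0.7, 0.5], [[0.121, 0.362, -0.248], -0.9, 0.5], [[0.121, 0.362, -0.248], -1, 0.5], [[0.15, 0.4, -0.28], -1, 0.5], [[0.18, 0.44, -0.32], -1, 0.5], [[0.218, 0.495, -0.364], -1, 0.5]]'

```text
time: 10.43
tool_pos: [298.3, -158.7, 456.5]
tcp_rot: [0.141, 0.943, -0.301, 0.017]
contact_force: [0.8, -0.6, 1.0]
gripper_width: 0.499
finger_force: 0.0
```

```bash
cat > kn.py <<'E'
import numpy as np
from st import st
o=np.load("org.npz");H,h,f=o["H"],o["h"],o["f"]
W=lambda s,ff,z: H*[1,1,0]+s*h+ff*f+np.array([0,0,z])
p,A=st()
print("x.h",A[:,0]@h,"spin to align x with -h (rad):",np.arctan2(A[:,1]@h,-(A[:,0]@h))*-1)
z=A[:,2]
if __name__=="__main__":
    K=W(-96,104,91); T=K+19*z
    for n,t in [("over",np.array([430,180,450])),("standoff",T-130*z),("stand60",T-60*z),("grasp",T)]: print(n,t.round(),((t-p)@A/1000).round(3),np.linalg.norm(t-p).round())
E
python3 kn.py
```

```text
10.43 J [-0.17 -0.26  1.87 -0.61  1.5  -1.41] p [ 298.3 -158.7  456.5] F [ 0.8 -0.6  1. ] w 0.499
[[-0.96   0.276 -0.052]
 [ 0.255  0.779 -0.573]
 [-0.117 -0.563 -0.818]]
x.h -0.985948786853619 spin to align x with -h (rad): -0.16549734571433183
over [430 180 450] [-0.039  0.304 -0.195] 363.0
standoff [467.  84. 182.] [-0.068  0.39   0.077] 404.0
stand60 [463.  44. 125.] [-0.068  0.39   0.147] 423.0
grasp [460.  10.  75.] [-0.068  0.39   0.207] 447.0
```

>>> step_arm --targets '[[[-0.039, 0.304, -0.195], -0.1, 0.5], [[-0.039, 0.304, -0.195], -0.2, 0.5], [[-0.039, 0.304, -0.195], -0.3, 0.5], [[-0.039, 0.304, -0.195], -0.33, 0.5], [[-0.039, 0.304, -0.195], -0.33, 0.5], [[-0.039, 0.304, -0.195], -0.33, 0.5], [[-0.039, 0.304, -0.195], -0.33, 0.5], [[-0.039, 0.304, -0.195], -0.33, 0.5], [[-0.039, 0.304, -0.195], -0.33, 0.5], [[-0.05, 0.33, -0.13], -0.33, 0.5], [[-0.055, 0.35, -0.09], -0.33, 0.5], [[-0.06, 0.36, -0.06], -0.33, 0.5]]'

```text
time: 11.43
tool_pos: [454.3, 146.0, 329.1]
tcp_rot: [0.062, 0.952, -0.3, -0.008]
contact_force: [0.1, 0.5, 0.2]
gripper_width: 0.494
finger_force: 0.0
```

```bash
python3 kn.py
```

```text
11.43 J [ 0.48  0.31  1.58 -0.5   1.61 -0.89] p [454.3 146.  329.1] F [0.1 0.5 0.2] w 0.494
[[-0.992  0.113 -0.052]
 [ 0.122  0.813 -0.57 ]
 [-0.022 -0.572 -0.82 ]]
x.h -0.9996144452582143 spin to align x with -h (rad): 0.0012914023343147023
over [430 180 450] [ 0.026 -0.044 -0.117] 128.0
standoff [467.  84. 182.] [-0.017  0.035  0.155] 160.0
stand60 [463.  44. 125.] [-0.017  0.035  0.225] 229.0
grasp [460.  10.  75.] [-0.017  0.035  0.285] 288.0
```

>>> step_arm --targets '[[[-0.017, 0.035, 0.03], 0, 0.5], [[-0.017, 0.035, 0.07], 0, 0.5], [[-0.017, 0.035, 0.11], 0, 0.5], [[-0.017, 0.035, 0.15], 0, 0.5], [[-0.017, 0.035, 0.18], 0, 0.5], [[-0.017, 0.035, 0.21], 0, 0.5], [[-0.017, 0.035, 0.225], 0, 0.5], [[-0.017, 0.035, 0.225], 0, 0.5], [[-0.017, 0.035, 0.225], 0, 0.5]]'

```text
time: 12.18
tool_pos: [462.6, 43.2, 126.9]
tcp_rot: [0.063, 0.952, -0.301, -0.009]
contact_force: [0.1, 0.8, 0.1]
gripper_width: 0.503
finger_force: 0.0
```

```bash
python3 kn.py; python3 - <<'E'
from rig import camera
from h import *
c=camera("scene");pickle.dump(c,open("s2.pkl","wb"));a=np.array(c["pixels"])[100:240,180:340]
cv2.imwrite("pics/s2.png",cv2.resize(a,(640,560),interpolation=2))
E
```

```text
12.18 J [ 0.3   0.51  1.86 -0.63  1.12 -0.76] p [462.6  43.2 126.9] F [0.1 0.8 0.1] w 0.503
[[-0.992  0.114 -0.055]
 [ 0.124  0.811 -0.571]
 [-0.021 -0.573 -0.819]]
x.h -0.9996848623439972 spin to align x with -h (rad): 8.200703883154017e-05
over [430 180 450] [ 0.043 -0.078 -0.341] 352.0
standoff [467.  84. 182.] [-0.001  0.002 -0.069] 69.0
stand60 [464.  44. 125.] [-0.001  0.002  0.001] 3.0
grasp [460.  10.  75.] [-0.001  0.002  0.061] 61.0
```

View pics/s2.png

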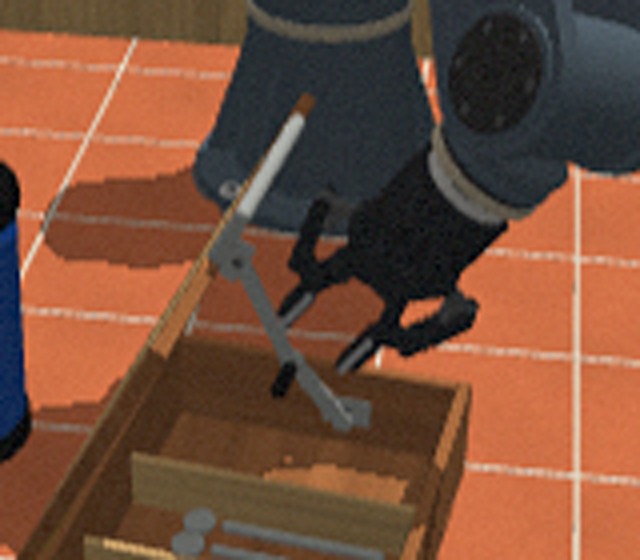

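```bash
python3 - <<'E'
from h import *
c=pickle.load(open("s2.pkl","rb"));P=cloud(c);o=np.load("org.npz");H,hh,f=o["H"],o["h"],o["f"]
for n,u,v in [("rear tip",297,300),("front tip",352,358),("front mid",378,330),("knob",285,378),("knob2",280,388),("knob3",290,368),("link",260,295),("link2",315,385)]:
    w=P[100+int(v/4),180+int(u/4)];d=w-H;print(n,(d@hh).round(),(d@f).round(),w[2].round())
E
```

```text
rear tip -89.0 118.0 168.0
front tip -87.0 159.0 131.0
front mid -89.0 174.0 155.0
knob -98.0 107.0 94.0
knob2 -90.0 107.0 89.0
knob3 -101.0 109.0 99.0
link -118.0 84.0 149.0
link2 -125.0 121.0 70.0
```

>>> step_arm --targets '[[[-0.001, 0.002, 0.02], 0, 0.5], [[-0.001, 0.002, 0.04], 0, 0.5], [[-0.001, 0.002, 0.055], 0, 0.5], [[-0.001, 0.002, 0.061], 0, 0.5], [[-0.001, 0.002, 0.061], 0, 0.5]]' --force 25

```text
time: 12.65
tool_pos: [460.4, 9.9, 75.7]
tcp_rot: [0.062, 0.952, -0.301, -0.009]
contact_force: [-1.7, 0.6, 0.1]
gripper_width: 0.495
finger_force: 0.0
```

>>> step_arm --targets '[[[0, 0, 0], 0, 0.9], [[0, 0, 0], 0, 0.9], [[0, 0, 0], 0, 1], [[0, 0, 0], 0, 1], [[0, 0, 0], 0, 1], [[0, 0, 0], 0, 1]]' --force 25

```text
time: 13.15
tool_pos: [461.3, 12.6, 75.1]
tcp_rot: [0.062, 0.953, -0.298, -0.007]
contact_force: [0.9, 18.0, -10.1]
gripper_width: 0.126
finger_force: 27.0
```

```bash
python3 kn.py; python3 - <<'E'
from rig import camera
from h import *
c=camera("scene");pickle.dump(c,open("s3.pkl","wb"));a=np.array(c["pixels"])[100:240,180:340]
cv2.imwrite("pics/s3.png",cv2.resize(a,(640,560),interpolation=2))
E
```

```text
13.15 J [ 0.24  0.58  1.91 -0.7   1.   -0.71] p [461.3  12.6  75.1] F [  0.9  18.  -10.1] w 0.126
[[-0.992  0.114 -0.051]
 [ 0.123  0.815 -0.567]
 [-0.023 -0.569 -0.822]]
x.h -0.9995958102811964 spin to align x with -h (rad): 0.0002961797139449588
over [430 180 450] [ 0.043 -0.08  -0.402] 412.0
standoff [467.  84. 182.] [ 0.001 -0.002 -0.129] 129.0
stand60 [463.  44. 125.] [ 0.001 -0.002 -0.059] 59.0
grasp [460.  10.  75.] [ 0.001 -0.002  0.001] 3.0
```

View pics/s3.png

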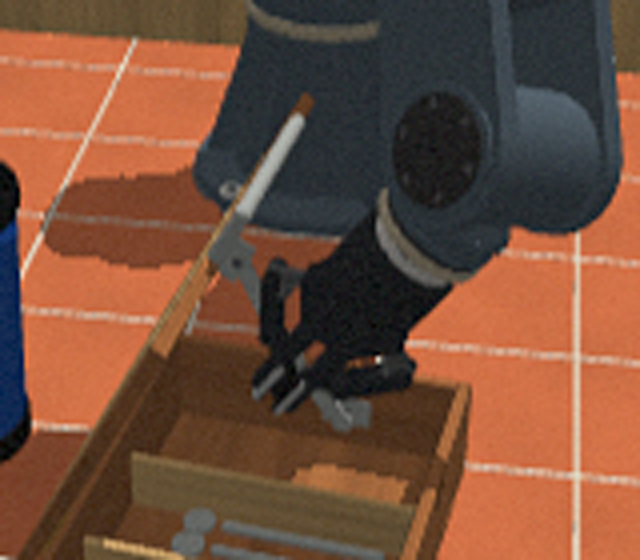

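>>> step_arm --targets '[[[0, 0.003, -0.003], 0, 1], [[0, 0.0035, -0.006], 0, 1], [[0, 0.0045, -0.0095], 0, 1], [[0, 0.006, -0.0125], 0, 1], [[0, 0.007, -0.0155], 0, 1], [[0, 0.008, -0.018], 0, 1], [[0, 0.0095, -0.0205], 0, 1], [[0, 0.011, -0.023], 0, 1], [[0, 0.012, -0.025], 0, 1], [[0, 0.012, -0.025], 0, 1], [[0, 0.012, -0.025], 0, 1]]' --force 30

```text
time: 14.12
tool_pos: [464.2, 35.5, 88.3]
tcp_rot: [0.062, 0.952, -0.299, -0.007]
contact_force: [9.1, 5.8, -19.9]
gripper_width: 0.125
finger_force: 29.5
```

```bash
python3 kn.py|head -5; python3 - <<'E'
from rig import camera
from h import *
c=camera("scene");pickle.dump(c,open("s4.pkl","wb"));a=np.array(c["pixels"])[100:240,180:340]
cv2.imwrite("pics/s4.png",cv2.resize(a,(640,560),interpolation=2))
E
```

```text
14.12 J [ 0.28  0.57  1.88 -0.66  1.05 -0.72] p [464.2  35.5  88.3] F [  9.1   5.8 -19.9] w 0.125
[[-0.992  0.113 -0.051]
 [ 0.122  0.814 -0.568]
 [-0.023 -0.57  -0.821]]
x.h -0.9995972005426158 spin to align x with -h (rad): 0.0010181725176523833
```

View pics/s4.png

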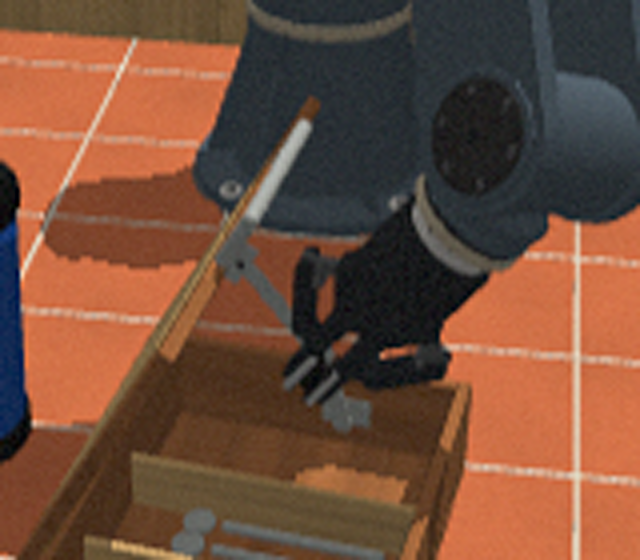

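>>> step_arm --targets '[[[0, 0, 0.002], 0, 1], [[0, 0, 0.002], 0, 0.7], [[0, 0, 0.002], 0, 0.5], [[0, 0, 0.002], 0, 0.5], [[0, 0, -0.03], 0, 0.5], [[0, 0, -0.07], 0, 0.5], [[0, 0, -0.11], 0, 0.5], [[0, 0, -0.15], 0, 0.5], [[0, 0, -0.19], 0, 0.5], [[0, 0, -0.22], 0, 0.5], [[0, 0, -0.22], 0, 0.5]]'

```text
time: 15.08
tool_pos: [476.3, 162.5, 274.1]
tcp_rot: [0.062, 0.952, -0.299, -0.006]
contact_force: [0.7, 0.2, 0.4]
gripper_width: 0.502
finger_force: 0.0
```

```bash
python3 kn.py|head -5; python3 - <<'E'
from rig import camera
from h import *
c=camera("scene");pickle.dump(c,open("s5.pkl","wb"));t=camera("top");pickle.dump(t,open("t5.pkl","wb"))
a=np.array(c["pixels"])[100:240,180:340];b=np.array(t["pixels"])[120:280,205:340]
cv2.imwrite("pics/s5.png",np.hstack([cv2.resize(a,(450,394),interpolation=2),cv2.resize(b,(332,394),interpolation=2)]))
o=np.load("org.npz");H,hh,f=o["H"],o["h"],o["f"]
T=cloud(t);d=T-H
m=(T[...,2]>300)&(T[...,2]<345)&(abs(d@hh)<70)&(d@f>100)&(d@f<170)
D=d[m];print("bar pts",m.sum(),"s",np.percentile(D@hh,[2,50,98]),"f",np.percentile(D@f,[5,50,95]),"z",np.percentile(T[m][:,2],[5,50,95]))
E
```

```text
15.08 J [ 0.49  0.41  1.58 -0.5   1.52 -0.83] p [476.3 162.5 274.1] F [0.7 0.2 0.4] w 0.502
[[-0.992  0.115 -0.048]
 [ 0.122  0.814 -0.569]
 [-0.027 -0.57  -0.821]]
x.h -0.9995007500398975 spin to align x with -h (rad): -0.0013527510924259997
bar pts 214 s [-58.21145392  -1.51884505  57.69194617] f [114.37860363 126.11912655 131.63743351] z [306.62376792 324.82923481 328.52259973]
```

View pics/s5.png

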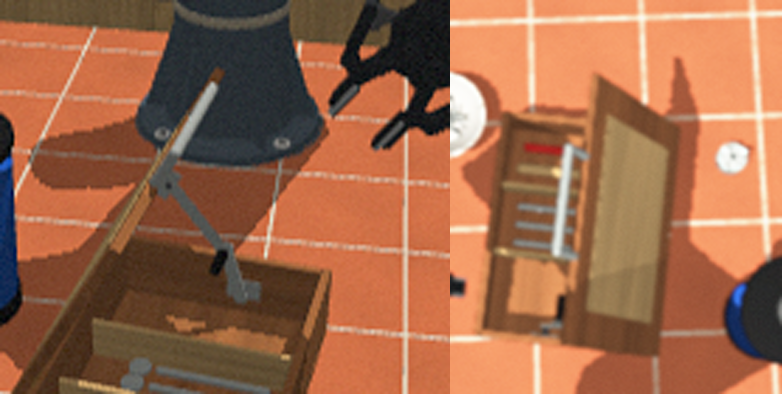

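```bash
cat > bar.py <<'E'
from kn import *
def B(a,r=0): a=np.radians(a); return W(-0.5,270*np.cos(a)-5*np.sin(a),82+270*np.sin(a)+5*np.cos(a))
if __name__=="__main__":
    T=B(61)+14*z
    for n,t in [("so",T-110*z),("grasp",T)]: print(n,t.round(),((t-p)@A/1000).round(3),np.linalg.norm(t-p).round())
    for a in range(61,-4,-3):
        d=B(a)-B(61); print(a,(d@A/1000).round(4))
E
python3 bar.py
```

```text
15.18 J [ 0.49  0.41  1.58 -0.5   1.52 -0.83] p [474.8 159.8 269.6] F [-0.3 -1.3 -0.7] w 0.5
[[-0.992  0.113 -0.054]
 [ 0.123  0.812 -0.571]
 [-0.021 -0.573 -0.819]]
x.h -0.9996539311490245 spin to align x with -h (rad): 0.0008573990909319342
so [564.  85. 399.] [-0.101 -0.125 -0.068] 174.0
grasp [558.  22. 309.] [-0.101 -0.125  0.042] 166.0
61 [0. 0. 0.]
58 [-0.      0.0141 -0.0014]
55 [-0.0001  0.0282 -0.002 ]
52 [-0.0001  0.0423 -0.0019]
49 [-0.0001  0.0564 -0.001 ]
46 [-0.      0.0705  0.0006]
43 [0.     0.0844 0.0029]
40 [0.0001 0.0982 0.0059]
37 [0.0002 0.1119 0.0097]
34 [0.0003 0.1253 0.0142]
31 [0.0004 0.1384 0.0194]
28 [0.0005 0.1513 0.0252]
25 [0.0007 0.1639 0.0317]
22 [0.0009 0.176  0.0389]
19 [0.0011 0.1878 0.0467]
16 [0.0013 0.1992 0.0551]
13 [0.0015 0.2101 0.0641]
10 [0.0017 0.2205 0.0736]
7 [0.002  0.2305 0.0837]
4 [0.0023 0.2398 0.0943]
1 [0.0026 0.2486 0.1053]
-2 [0.0029 0.2569 0.1168]
```

>>> step_arm --targets '[[[-0.02, 0, -0.035], 0, 0.4], [[-0.05, -0.01, -0.06], 0, 0.3], [[-0.08, -0.04, -0.075], 0, 0.3], [[-0.101, -0.075, -0.075], 0, 0.3], [[-0.101, -0.11, -0.07], 0, 0.3], [[-0.101, -0.125, -0.068], 0, 0.3], [[-0.101, -0.125, -0.068], 0, 0.3], [[-0.101, -0.125, -0.068], 0, 0.3]]'

```text
time: 15.85
tool_pos: [564.2, 83.8, 397.6]
tcp_rot: [0.063, 0.951, -0.301, -0.01]
contact_force: [0.2, -0.0, 0.6]
gripper_width: 0.701
finger_force: 0.0
```

```bash
python3 bar.py|head -7; python3 - <<'E'
from rig import camera
from h import *
c=camera("scene")
a=np.array(c["pixels"])[60:220,180:360]
cv2.imwrite("pics/s6.png",cv2.resize(a,(720,640)[:2] if 0 else (630,560),interpolation=2))
E
```

```text
15.85 J [ 0.31  0.41  1.28 -0.56  1.7  -1.13] p [564.2  83.8 397.6] F [ 0.2 -0.   0.6] w 0.701
[[-0.992  0.113 -0.057]
 [ 0.126  0.811 -0.572]
 [-0.019 -0.574 -0.819]]
x.h -0.9997381035443335 spin to align x with -h (rad): 0.0002602903165098771
so [564.  85. 399.] [-0.    -0.    -0.002] 2.0
grasp [558.  22. 309.] [-0.    -0.     0.108] 108.0
```

View pics/s6.png

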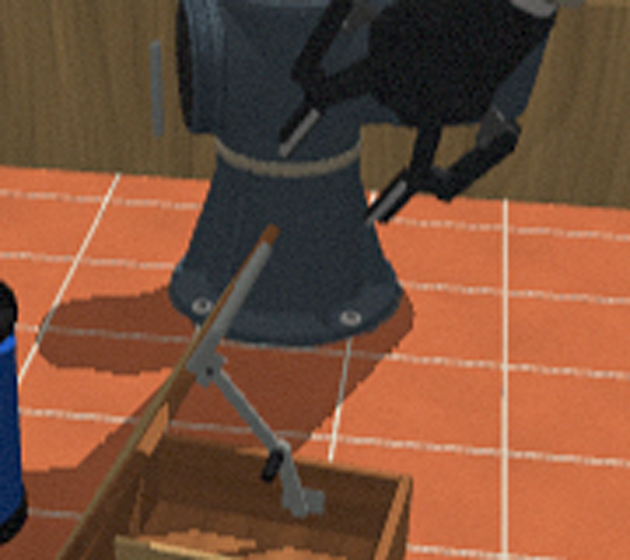

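>>> step_arm --targets '[[[0, 0, 0.03], 0, 0.3], [[0, 0, 0.06], 0, 0.3], [[0, 0, 0.09], 0, 0.3], [[0, 0, 0.108], 0, 0.3], [[0, 0, 0.108], 0, 0.3], [[0, 0, 0.108], 0, 0.8], [[0, 0, 0.108], 0, 0.9], [[0, 0, 0.108], 0, 1], [[0, 0, 0.108], 0, 1], [[0, 0, 0.108], 0, 1], [[0, 0, 0.108], 0, 1]]' --force 30

```text
time: 16.82
tool_pos: [559.2, 23.6, 310.9]
tcp_rot: [0.062, 0.952, -0.3, -0.008]
contact_force: [0.2, 5.5, 3.5]
gripper_width: 0.101
finger_force: 29.4
```

```bash
python3 bar.py; python3 - <<'E'
from rig import camera
from h import *
c=camera("scene")
a=np.array(c["pixels"])[60:220,180:360]
cv2.imwrite("pics/s7.png",cv2.resize(a,(630,560),interpolation=2))
E
```

```text
16.82 J [ 0.22  0.41  1.48 -0.58  1.48 -1.1 ] p [559.2  23.6 310.9] F [0.2 5.5 3.5] w 0.101
[[-0.992  0.113 -0.053]
 [ 0.123  0.812 -0.571]
 [-0.022 -0.573 -0.819]]
x.h -0.9996406237276046 spin to align x with -h (rad): 0.0005840892845797312
so [564.  85. 399.] [ 0.001 -0.    -0.108] 108.0
grasp [558.  22. 309.] [ 0.001 -0.     0.002] 3.0
61 [0. 0. 0.]
58 [-0.      0.0141 -0.0014]
55 [-0.0001  0.0282 -0.002 ]
52 [-0.0001  0.0423 -0.0019]
49 [-0.0001  0.0564 -0.001 ]
46 [-0.      0.0705  0.0006]
43 [0.     0.0844 0.0029]
40 [0.0001 0.0982 0.006 ]
37 [0.0002 0.1119 0.0098]
34 [0.0003 0.1253 0.0142]
31 [0.0004 0.1384 0.0194]
28 [0.0006 0.1513 0.0253]
25 [0.0008 0.1638 0.0318]
22 [0.0009 0.176  0.039 ]
19 [0.0011 0.1878 0.0468]
16 [0.0014 0.1992 0.0552]
13 [0.0016 0.2101 0.0642]
10 [0.0018 0.2205 0.0737]
7 [0.0021 0.2304 0.0838]
4 [0.0024 0.2398 0.0944]
1 [0.0027 0.2486 0.1054]
-2 [0.003  0.2568 0.1169]
```

View pics/s7.png

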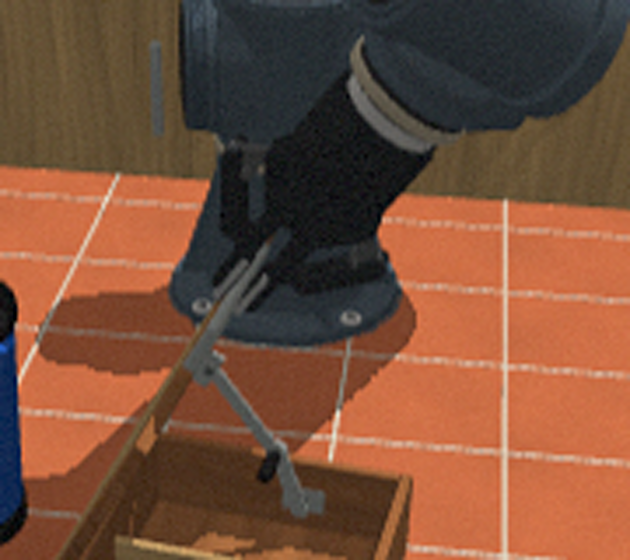

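>>> step_arm --targets '[[[0, 0.007, -0.0008], 0, 1], [[0, 0.0141, -0.0014], 0, 1], [[0, 0.0211, -0.0018], 0, 1], [[0, 0.0282, -0.002], 0, 1], [[0, 0.0352, -0.002], 0, 1], [[0, 0.0423, -0.0019], 0, 1], [[0, 0.0493, -0.0015], 0, 1], [[0, 0.0564, -0.001], 0, 1], [[0, 0.0634, -0.0002], 0, 1], [[0, 0.0705, 0.0006], 0, 1], [[0, 0.0775, 0.0017], 0, 1], [[0, 0.0844, 0.0029], 0, 1]]'

```text
time: 17.87
tool_pos: [568.5, 90.4, 259.8]
tcp_rot: [0.062, 0.952, -0.301, -0.008]
contact_force: [0.1, -3.4, -0.7]
gripper_width: 0.105
finger_force: 30.2
```

```bash
python3 - <<'E'
from bar import *
for a in np.arange(43,-3,-1.5): print(a,((B(a)-B(43))@A/1000).round(4),((B(a)+14*z)@f-H@f).round(1))
print("TCP f,z",(p-H)@f,p[2],"bar angle est",np.degrees(np.arctan2(p[2]-14*z[2]-82,(p-14*z-H)@f))-1.06)
E
```

```text
17.87 J [ 0.32  0.52  1.45 -0.56  1.47 -0.98] p [568.5  90.4 259.8] F [ 0.1 -3.4 -0.7] w 0.105
[[-0.992  0.113 -0.053]
 [ 0.123  0.811 -0.572]
 [-0.022 -0.574 -0.819]]
x.h -0.9996481496896812 spin to align x with -h (rad): 0.00032320974871731945
43.0 [0. 0. 0.] 186.0
41.5 [0.     0.0069 0.0014] 190.9
40.0 [0.0001 0.0138 0.003 ] 195.6
38.5 [0.0001 0.0206 0.0048] 200.2
37.0 [0.0002 0.0274 0.0068] 204.6
35.5 [0.0002 0.0342 0.009 ] 208.9
34.0 [0.0003 0.0408 0.0113] 213.0
32.5 [0.0004 0.0475 0.0138] 217.0
31.0 [0.0004 0.054  0.0164] 220.8
29.5 [0.0005 0.0605 0.0193] 224.5
28.0 [0.0006 0.0669 0.0223] 228.0
26.5 [0.0007 0.0732 0.0255] 231.4
25.0 [0.0007 0.0794 0.0288] 234.6
23.5 [0.0008 0.0856 0.0323] 237.6
22.0 [0.0009 0.0916 0.036 ] 240.4
20.5 [0.001  0.0976 0.0398] 243.1
19.0 [0.0011 0.1034 0.0437] 245.6
17.5 [0.0012 0.1092 0.0479] 248.0
16.0 [0.0013 0.1148 0.0521] 250.1
14.5 [0.0015 0.1203 0.0566] 252.1
13.0 [0.0016 0.1257 0.0611] 253.9
11.5 [0.0017 0.131  0.0658] 255.6
10.0 [0.0018 0.1361 0.0707] 257.0
8.5 [0.002  0.1412 0.0756] 258.3
7.0 [0.0021 0.1461 0.0807] 259.4
5.5 [0.0022 0.1508 0.0859] 260.2
4.0 [0.0024 0.1554 0.0913] 261.0
2.5 [0.0025 0.1599 0.0968] 261.5
1.0 [0.0027 0.1643 0.1023] 261.8
-0.5 [0.0028 0.1684 0.108 ] 262.0
-2.0 [0.003  0.1725 0.1138] 262.0
TCP f,z 187.80184747783323 259.84635233661135 bar angle est 42.97015620309852
```

Forces are low and the lid tracks the arc; continuing.

>>> step_arm --targets '[[[0, 0.0069, 0.0014], 0, 1], [[0, 0.0138, 0.003], 0, 1], [[0, 0.0206, 0.0048], 0, 1], [[0, 0.0274, 0.0068], 0, 1], [[0, 0.0342, 0.009], 0, 1], [[0, 0.0408, 0.0113], 0, 1], [[0, 0.0475, 0.0138], 0, 1], [[0, 0.054, 0.0164], 0, 1], [[0, 0.0605, 0.0193], 0, 1], [[0.0005, 0.0669, 0.0223], 0, 1], [[0.0005, 0.0732, 0.0255], 0, 1], [[0.0005, 0.0794, 0.0288], 0, 1]]'

```text
time: 18.87
tool_pos: [575.2, 138.4, 189.8]
tcp_rot: [0.062, 0.952, -0.301, -0.009]
contact_force: [0.0, 6.7, 3.8]
gripper_width: 0.103
finger_force: 32.3
```

>>> step_arm --targets '[[[0, 0.0062, 0.0035], 0, 1], [[0, 0.0122, 0.0072], 0, 1], [[0, 0.0182, 0.011], 0, 1], [[0, 0.024, 0.0149], 0, 1], [[0, 0.0298, 0.0191], 0, 1], [[0, 0.0354, 0.0233], 0, 1], [[0, 0.0409, 0.0278], 0, 1], [[0.0005, 0.0463, 0.0323], 0, 1], [[0.0005, 0.0516, 0.037], 0, 1], [[0.001, 0.0567, 0.0419], 0, 1]]'

```text
time: 19.7
tool_pos: [578.3, 160.5, 122.6]
tcp_rot: [0.062, 0.952, -0.301, -0.009]
contact_force: [2.9, 6.9, 1.0]
gripper_width: 0.102
finger_force: 33.1
```

```bash
python3 - <<'E'
from bar import *
print("TCP f,z",(p-H)@f,p[2],"bar angle est",np.degrees(np.arctan2(p[2]-14*z[2]-82,(p-14*z-H)@f))-1.06)
E
```

```text
19.7 J [ 0.41  0.74  1.43 -0.54  1.34 -0.8 ] p [578.3 160.5 122.6] F [2.9 6.9 1. ] w 0.102
[[-0.992  0.113 -0.054]
 [ 0.123  0.812 -0.571]
 [-0.02  -0.573 -0.819]]
x.h -0.9996739340866833 spin to align x with -h (rad): 0.0010040511628263563
TCP f,z 258.5810320455854 122.55341859270767 bar angle est 9.981550674511016
```

>>> step_arm --targets '[[[0, 0.0051, 0.0049], 0, 1], [[0, 0.01, 0.01], 0, 1], [[0, 0.0147, 0.0152], 0, 1], [[0.0005, 0.0193, 0.0206], 0, 1], [[0.0005, 0.0238, 0.0261], 0, 1], [[0.001, 0.026, 0.0288], 0, 1], [[0.001, 0.0282, 0.0316], 0, 1], [[0.001, 0.0296, 0.0335], 0, 1], [[0.001, 0.0309, 0.0355], 0, 1], [[0.001, 0.0323, 0.0373], 0, 1], [[0.001, 0.0323, 0.0373], 0, 1]]'

```text
time: 20.62
tool_pos: [579.0, 165.6, 73.2]
tcp_rot: [0.062, 0.952, -0.3, -0.009]
contact_force: [3.5, 7.7, -3.4]
gripper_width: 0.104
finger_force: 33.4
```

```bash
python3 - <<'E'
from bar import *
print("TCP f,z",(p-H)@f,p[2],"bar angle est",np.degrees(np.arctan2(p[2]-14*z[2]-82,(p-14*z-H)@f))-1.06)
E
```

```text
20.62 J [ 0.42  0.81  1.43 -0.55  1.28 -0.76] p [579.  165.6  73.2] F [ 3.5  7.7 -3.4] w 0.104
[[-0.992  0.113 -0.054]
 [ 0.123  0.812 -0.57 ]
 [-0.021 -0.573 -0.82 ]]
x.h -0.9996645293372258 spin to align x with -h (rad): 0.0011340308455910564
TCP f,z 263.74897832199684 73.24880844961122 bar angle est -0.4858506675853832
```

>>> step_arm --targets '[[[0, 0.001, 0.0015], 0, 1], [[0, 0.0017, 0.0025], 0, 1], [[0, 0.0023, 0.0033], 0, 1], [[0, 0.0023, 0.0033], 0, 1]]'

```text
time: 20.95
tool_pos: [579.1, 165.5, 71.6]
tcp_rot: [0.062, 0.952, -0.301, -0.009]
contact_force: [-4.9, 8.3, 15.7]
gripper_width: 0.099
finger_force: 34.9
```

```bash
python3 - <<'E'
from bar import *
from rig import camera
from h import *
c=camera("scene");a=np.array(c["pixels"])[90:330,130:370]
cv2.imwrite("pics/s8.png",cv2.resize(a,(600,600),interpolation=2))
T=cloud(camera("top"));d=T-H;print("z of bar/lid:")
for lo,hi in((20,60),(100,140),(180,225)):
    m=(abs(d@h)<140)&(d@f>lo)&(d@f<hi)&(T[...,2]<130)&(T[...,2]>60);print(lo,m.sum(),np.median(T[m][:,2]) if m.any() else 0)
E
```

```text
20.95 J [ 0.42  0.81  1.43 -0.55  1.28 -0.75] p [579.1 165.5  71.6] F [-4.9  8.3 15.7] w 0.099
[[-0.992  0.114 -0.054]
 [ 0.124  0.811 -0.572]
 [-0.021 -0.574 -0.819]]
x.h -0.999662421769282 spin to align x with -h (rad): -8.7302057977641e-05
z of bar/lid:
20 1115 93.17332759318106
100 1103 93.3690714396921
180 1228 92.79573775947699
```

View pics/s8.png

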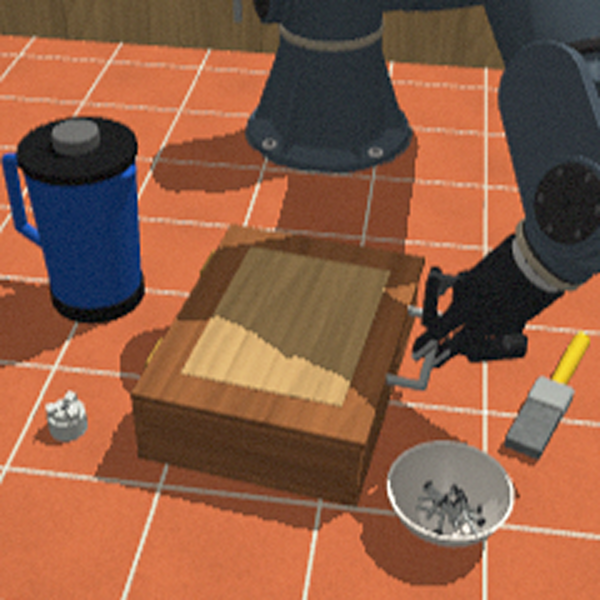

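>>> step_arm --targets '[[[0, -0.0015, -0.002], 0, 1], [[0, -0.0015, -0.002], 0, 0.78], [[0, -0.0015, -0.002], 0, 0.78], [[0, -0.0015, -0.002], 0, 0.78], [[0, -0.0015, -0.002], 0, 0.78], [[0, -0.0015, -0.01], 0, 0.78], [[0, -0.0015, -0.03], 0, 0.78], [[0, -0.0015, -0.06], 0, 0.78], [[0, -0.0015, -0.1], 0, 0.78], [[0, -0.0015, -0.14], 0, 0.78], [[0, -0.0015, -0.15], 0, 0.78], [[0, -0.0015, -0.15], 0, 0.78]]'

```text
time: 22.05
tool_pos: [587.8, 251.4, 196.9]
tcp_rot: [0.062, 0.952, -0.299, -0.007]
contact_force: [0.6, 0.6, -0.7]
gripper_width: 0.221
finger_force: 0.0
```

```bash
python3 - <<'E'
from bar import *
from rig import camera
from h import *
C=cloud(camera("top"));T=C;d=T-H
for lo,hi in((20,60),(100,140),(180,225),(262,275)):
    m=(abs(d@h)<(140 if hi<250 else 50))&(d@f>lo)&(d@f<hi)&(T[...,2]<130)&(T[...,2]>60);print(lo,m.sum(),np.median(T[m][:,2]) if m.any() else 0)
E
```

```text
22.05 J [ 0.53  0.75  1.21 -0.49  1.57 -0.82] p [587.8 251.4 196.9] F [ 0.6  0.6 -0.7] w 0.221
[[-0.992  0.114 -0.05 ]
 [ 0.122  0.813 -0.569]
 [-0.025 -0.571 -0.821]]
x.h -0.9995609427620449 spin to align x with -h (rad): -0.00032525861487316284
20 1114 93.03209626710111
100 1105 93.40326600647359
180 1230 92.81111680835375
262 91 91.57272872046815
```

The lid is level and shut, and the gripper is clear of it.

```bash
python3 -c "
from rig import close_job;print(close_job())"
```

```text
the job is handed in; nothing more can be done
None
```

I unlocked the stay by its knob, brought the lid down by its bar until it was level and shut, released it and handed in at about 22 s. No verdict came back. The moves can't tilt the tool, so I got the 35° tilt by pressing the arm repeatedly against its reach limit.

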